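Refill the empty lane of a front-loading carton display

TASK

Refill the empty lane of the two-lane carton display, the one under the red clip, with the yellow carton that stands on end on the counter. First lay the carton down gently on one of its broad sides on the counter in front of the display, without letting it topple, and let go of it there; then bring it in line with the empty lane and push it end first up the ramp and over the metal lip, under the clear shelf, until it lies fully home and flat on the lane's floor with its tail dropped behind the lip. Leave everything else where it is.

Things in the scene. Friction and masses are not known exactly. Their poses are not given: they have to be found in the camera images.
- carton: Closed yellow carton to load, 0.1 to 0.22 kg, 58 x 200 x 46 mm along its x, y, z; its broad sides face +z and -z. Origin: centre of the -z broad side (box from z = 0 to 46, x = -29 to 29, y = -100 to 100 mm). At first it stands on end, y straight up, top at 200 mm, z pointing away from the robot (+x) within 0.25 rad. It may go in either end first, either broad side down.
- carton_mid (a point): The centre of the yellow carton's volume (100 mm high while it stands); axes as the carton.
- display: Fixed two-lane carton display of pale wood. Origin on the counter (z = 0) below the lip's inner face, midway between the lanes; x = level push direction into the lanes (to the robot's right within 0.15 rad), y across, z up. Each lane is 64 mm wide, centre lines at y = 36 and -36, floor 4 mm above the counter, 212 mm long from x = 0 to the back wall.
- display_ramp (a point): Foot of the ramp: the aluminium ramp before both lanes rises from the counter here (display x = -82 mm) to the metal lip, whose rounded top (x = -8 to 0) is 11 mm above the counter, 7 mm above the lanes' floor. Flared wooden guides 30 mm high stand outside both lanes from x = -39 mm; lane walls 8 mm thick and 40 mm high from x = -4 to 70 mm.
- display_shelf (a point): Middle of the front edge, on top, of the clear shelf that covers both lanes from display x = 70 mm to the back: underside 90 mm, top 95 mm above the counter. A round tub, 64 mm high, 137 mm across, is fixed on it, its front at x = 75 mm.
- refill_clip: Red clip, 46 mm wide, on the shelf's front edge over the empty lane. Its origin is not at the clip but at the middle of the empty lane's floor, on the lane's centre line: 106 mm inside the lip's inner face, 4 mm above the counter. Axes as the display (x into the lane, z up). A loaded carton's centre lies 23 mm above it, within 6 mm along x and 3 mm along y.
- stock: Second yellow carton, of the same size, already lying in the other lane; bystander. Origin at the centre of its underside.
- canister_a: Canister of brown sweets, 72 mm across, 128 mm high, behind the display; bystander. Origin at the centre of its underside.

How it is judged:
By the outcome, as a careful person would: the job done as asked, in the order asked, and still so for the second after the job is handed in, with the robot touching nothing.
It also fails if it takes over 61 s, if anything falls off the work surface, if the arm or the gripper's body presses on something with over 40 N, if the wrist force passes 120 N, or if a joint passes its speed limit or range.

ROBOT

A 6-joint arm with a two-finger parallel gripper is mounted at the origin on the work surface; the furniture and walls round the work are solid. World frame = base frame: x ahead of the robot, y to its left, z up, the work surface at z = 0. Lengths are in m, angles in rad, forces in N, time in s.
With the tool pointing down it reaches from about 0.375 to 0.9 m from the base axis. Payload 3.1 kg.
Tool frame: the origin (TCP) lies at the very end of the fingers, on their centre line; the grasp point (between the pads) lies 19 mm behind it; z points along the fingers, y is the line along which they close (so a half turn about z gives the same grasp; the last joint's range is limited). The gripper opens to 87 mm and grips with 3 to 60 N. Pads are 19 mm wide; open, the fingers measure 117 mm over their backs; the gripper's body (75 mm by 190 mm) begins 51 mm behind the grasp point.
Start: joints at [1.087, 0.527, 1.433, -0, 1.181, -0.178], TCP at [0.188, 0.596, 0.202] pointing down, gripper open.
Joint ranges: [-3.08, 3.08], [-0.75, 2.2], [0.22, 2.44], [-1.43, 4.57], [0, 2.65], [-2.85, 2.85]. Speed limits (rad/s): [2.79, 2.79, 3.14, 3.14, 3.14, 3.14].

INTERFACE

Orientations are given as a unit quaternion [x, y, z, w].
In Python, from rig import robot gives the robot as it stands. The module is installed in compiled form; this text tells all that it offers.
- The arm moves only by the tool play_rows, never from a script. Its argument "steps" is one flat list of numbers, 5 for each row, row after row: the opening, from -1 (shut) to 1 (fully open), then the shift along the tool's x, y, z as a fraction of full scale, then the turn about the tool's z as a fraction of full scale. In form: [claw, tx, ty, tz, twist, claw, tx, ty, tz, twist, ...]. A call has exactly 10 rows; each row shifts and turns the commanded pose from where the row before left it, along the tool's axes as they then stand; what a row does not reach is not made up. Full scale, the value 1, is 0.03 m for a shift and 0.1 rad for a turn. A row lasts 1/10 s, in which the tool goes at most 50 mm and 8.59 degrees, less where a joint would pass 70% of its speed; a pose out of reach is approached as far as the arm can. A call with a number of a shift or a turn outside -1 to 1 is refused whole. A call with a gripper value outside its range is refused whole. The fingers move at their own pace and stop on an object; "grip_force" is the grip in N (left out, the last holds). Time passes only in rows, so rows that do not move let the fingers close, or fill a call up. It gives the time, the measured TCP pose, the force, the opening and the grip force at its end, in the units of the state.
- robot.get_obs(): the state, without advancing time (a new reading comes with each control period).
- robot.camera(name): name is "side" or "top" or "wrist"; returns a dict with "image" (480x640x3 uint8, red, green, blue), "mtx" (3x3 intrinsics, pixels), "rvec" (rotation vector, rad) and "tvec" (3), from world to camera coordinates, as OpenCV has them. Camera axes: x right, y down, z forward; pixel columns grow to the right and rows downward; lengths in m; the calibration is good to about 2 mm. A picture is of the moment at which its call begins. There is no depth.
- robot.hand_in(): hands the job in; it is judged then, once.
The state is a dict: "time": time; "q": joint angles; "joint_velocities": joint speeds; "joint_torque": joint torques, N m; "position": TCP position; "tool_rot": TCP orientation; "ft_force": force on the tool from outside, world axes, zero at the start; "moment": the same for the moment, N m; "grip_width": finger opening in m; "grip_force": force on a finger pad.
Only numpy, scipy, OpenCV 4.12 (cv2) and the standard library are available. Lean on these libraries where they do the work, as an engineer would, in place of code of your own. Each camera call takes 0.05 s, during which the arm holds its last target. There are 200 camera calls.

## Working session

There is one attempt and no reset: what is moved stays moved. The work goes in short steps, Python scripts to look and compute and a tool call to move; the robot and the scene stay as the last step left them, time stands still between calls to the robot, and variables do not carry over. Pictures are saved under pics/ and viewed, at most 10 in all, crops included, and the job is handed in when it is done.

Besides the shell and the picture viewer there is one more tool, called as name(argument=value, ...) on one line, values as JSON. play_rows: Moves the arm, as the interface text tells. Shift numbers are shares of 0.03 m and turn numbers shares of 0.1 rad, none past 1 either way. Its arguments: {"type":"object","properties":{"steps":{"type":"array"},"grip_force":{"type":"number"}},"required":["steps"]}

```bash
mkdir -p pics; ls; python3 - <<'E'
from rig import robot
import cv2
o=robot.get_obs()
for k,v in o.items(): print(k,v)
for n in("side","top"):
    c=robot.camera(n); cv2.imwrite(f"pics/{n}0.png",c["image"][:,:,::-1]); print(n,c["mtx"],c["rvec"],c["tvec"])
E
```

```text
pics
time 0.0
q [ 1.08647008e+00  5.28445352e-01  1.43387138e+00 -6.57294851e-06
  1.18139655e+00 -1.78515068e-01]
joint_velocities [-0.00178583  0.00115874  0.00147538  0.00201407 -0.00027151  0.00047784]
joint_torque [-2.78651743e-03 -4.40046465e+01 -1.76594138e+01  6.31056377e-02
  5.84048009e-02 -1.71260003e-04]
position [0.18779031 0.59532449 0.2008943 ]
tool_rot [ 1.52309137e-01  9.88332334e-01 -1.00360347e-03 -3.42138955e-04]
ft_force [ 0.01035489 -0.17384268 -0.14058591]
moment [ 0.02642361 -0.02325563 -0.02774008]
grip_force 0.0
grip_width 0.08707618242798285
side [[464.69915088   0.         314.1349155 ]
 [  0.         464.69915088 236.16769819]
 [  0.           0.           1.        ]] [ 0.62462854 -2.63612926  1.22323334] [0.46943228 0.22211051 0.76767558]
top [[521.9381772    0.         319.97714458]
 [  0.         521.9381772  234.72355017]
 [  0.           0.           1.        ]] [ 2.13363451 -2.1870838   0.07549604] [0.03215368 0.49469375 0.90359244]
```

View pics/side0.png

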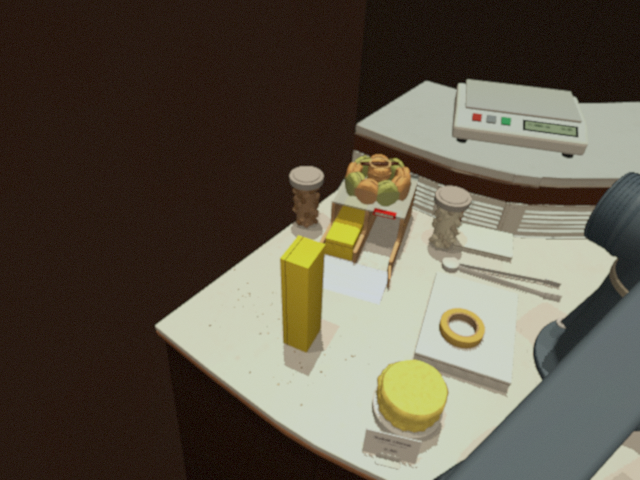

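View pics/top0.png

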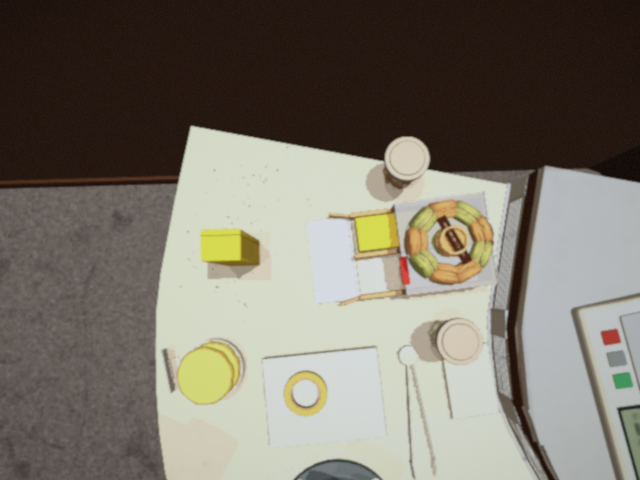

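Side view: the yellow carton stands at about (303,295), with the stock at (346,232) and the red clip at (385,213). Top view: carton top at about (222,245), stock (376,232), clip (404,270), and the empty lane nearer the robot at about (378,275).

```bash
cat > h.py <<'E'
import numpy as np,cv2
from rig import robot
def cam(n):
    c=robot.camera(n); c["R"]=cv2.Rodrigues(np.array(c["rvec"]))[0]; c["t"]=np.array(c["tvec"]).ravel(); return c
def ray(c,p):
    uv=cv2.undistortPoints(np.array([[p]],float),c["mtx"],None)[0,0]
    d=c["R"].T@np.array([uv[0],uv[1],1]); return -c["R"].T@c["t"],d
def onz(c,p,z):
    o,d=ray(c,p); return o+d*(z-o[2])/d[2]
def proj(c,X): return cv2.projectPoints(np.atleast_2d(np.array(X,float)),np.array(c["rvec"],float),c["t"],c["mtx"],None)[0][:,0]
def blobs(c,lo,hi,amin=60):
    m=cv2.inRange(cv2.cvtColor(c["image"],cv2.COLOR_RGB2HSV),lo,hi)
    k,_=cv2.findContours(m,cv2.RETR_EXTERNAL,cv2.CHAIN_APPROX_NONE)
    return sorted([x for x in k if cv2.contourArea(x)>amin],key=cv2.contourArea,reverse=True)
E
python3 - <<'E'
from h import *
np.set_printoptions(precision=4,suppress=True)
for n in("top","side"):
    c=cam(n); print(n,"cam at",-c["R"].T@c["t"])
    for nm,lo,hi in(("yel bright",(25,150,195),(35,255,255)),("yel",(24,150,60),(36,255,255)),("red",(0,180,120),(5,255,255))):
        for k in blobs(c,lo,hi,25)[:5]:
            M=cv2.moments(k); print(nm,cv2.contourArea(k),[round(M["m10"]/M["m00"],1),round(M["m01"]/M["m00"],1)],cv2.boxPoints(cv2.minAreaRect(k)).round(1).tolist(),cv2.approxPolyDP(k,3,True)[:,0].tolist())
c=cam("top");im=c["image"][:,:,::-1]
cv2.imwrite("pics/crop.png",np.hstack([cv2.resize(im[190:320,300:500],None,fx=4,fy=4,interpolation=cv2.INTER_CUBIC)]))
E
```

```text
top cam at [ 0.4069 -0.0025  0.9469]
yel bright 1049.0 [220.5, 245.0] [[202.0, 230.0], [239.0, 230.0], [239.0, 260.0], [202.0, 260.0]] [[239, 230], [202, 231], [202, 259], [239, 259]]
yel bright 1002.5 [373.9, 231.9] [[355.6000061035156, 217.89999389648438], [388.79998779296875, 213.8000030517578], [392.8999938964844, 245.89999389648438], [359.6000061035156, 250.0]] [[387, 215], [356, 219], [360, 249], [391, 244]]
yel 1264.0 [376.2, 232.0] [[354.79998779296875, 217.3000030517578], [393.8999938964844, 212.39999389648438], [398.20001220703125, 246.60000610351562], [359.1000061035156, 251.5]] [[393, 214], [355, 218], [360, 251], [398, 245]]
yel 1178.5 [221.7, 245.8] [[202.0, 230.0], [242.0, 230.0], [242.0, 262.0], [202.0, 262.0]] [[241, 231], [202, 231], [202, 259], [240, 261]]
red 86.5 [403.9, 269.4] [[399.8999938964844, 258.0], [404.79998779296875, 257.3999938964844], [407.8999938964844, 281.8999938964844], [402.8999938964844, 282.5]] [[400, 258], [403, 280], [407, 282], [405, 259]]
side cam at [0.242  0.6075 0.6568]
yel bright 557.0 [305.2, 252.2] [[286.79998779296875, 259.1000061035
[... 1358 characters left out ...]
 259], [348, 248], [360, 232]]
yel 82.5 [418.0, 416.2] [[399.0, 410.0], [442.0, 407.0], [443.0, 422.0], [400.0, 425.0]] [[442, 407], [414, 419], [411, 417], [416, 415], [399, 410], [417, 420], [414, 424], [425, 417], [428, 420]]
yel 45.0 [384.9, 397.6] [[367.70001220703125, 386.1000061035156], [381.3999938964844, 378.79998779296875], [397.6000061035156, 409.1000061035156], [383.8999938964844, 416.5]] [[381, 379], [383, 399], [389, 401], [383, 403], [381, 411], [385, 412], [386, 407], [382, 406], [386, 402], [396, 410], [384, 395]]
red 32.0 [384.5, 212.0] [[374.0, 211.0], [374.70001220703125, 208.1999969482422], [394.70001220703125, 213.1999969482422], [394.0, 216.0]] [[374, 211], [394, 216]]
```

View pics/crop.png

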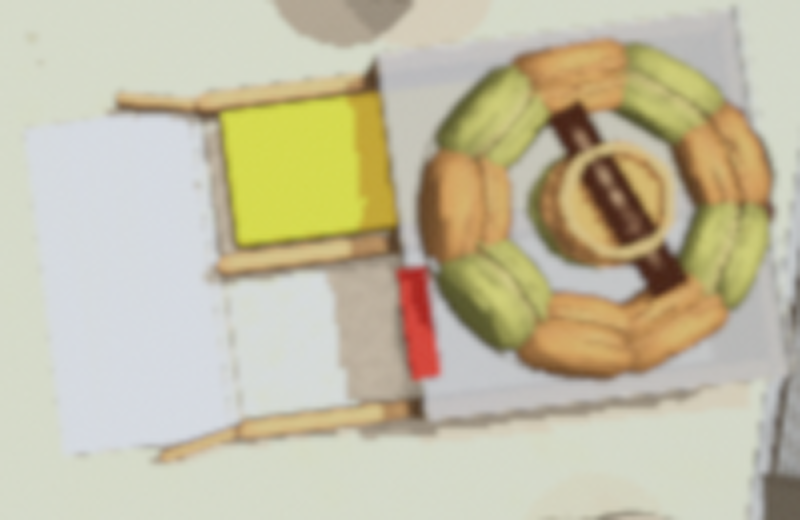

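The 4x crop of the top view (offset 300,190) shows the ramp foot corners at full-image (307,222.5) and (317,303.8). The shelf front corners are at (395,205.5) and (406.3,294.5), and the clip is at (404,270).

```bash
python3 - <<'E'
from h import *
np.set_printoptions(precision=4,suppress=True)
c=cam("top");s=cam("side")
def pt(u,v,z): return onz(c,(300+u/4-.4,190+v/4-.4),z)[:2]
r1,r2=pt(28,130,0),pt(68,455,0); print("ramp",r1,r2,np.linalg.norm(r1-r2),(r1+r2)/2)
f1,f2=pt(380,62,.095),pt(425,418,.095); print("shelf",f1,f2,np.linalg.norm(f1-f2),(f1+f2)/2)
m1,m2=pt(220,263,.04),pt(395,241,.04); print("midwall",m1,m2)
n1,n2=pt(240,430,.04),pt(385,411,.04); print("nearwall",n1,n2)
n1b,n2b=pt(205,101,.04),pt(375,82,.04); print("farwall",n1b,n2b)
for a,b in((r1,r2),(f1,f2)): d=a-b; print("yaw err (rad)",np.arctan2(d[1],d[0]))
for a,b in((m1,m2),(n1,n2),(n1b,n2b)): d=b-a; print("yaw dir",np.arctan2(d[0],-d[1]))
st=[onz(c,p,.05)[:2] for p in((355.,218),(393,214),(398,245.5),(360,250.5))]; print("stock",st)
print("clip top",onz(c,(403.9,269.4),.093))
for n,q,z in(("top",[(202,230.5),(239.5,230),(239.5,260),(202,260)],.2),("side",[(299,236.5),(282,259),(308,267),(324,243.5)],.2),):
    print(n,[onz({"top":c,"side":s}[n],p,z)[:2] for p in q])
E
python3 - <<'E'
from h import *
c=cam("top");s=cam("side")
cv2.imwrite("pics/crop2.png",np.hstack([cv2.resize(c["image"][220:280,190:270,::-1],(400,300),interpolation=cv2.INTER_CUBIC),cv2.resize(s["image"][225:360,250:350,::-1],None,fx=4,fy=4,interpolation=cv2.INTER_CUBIC)[:300]]))
E
```

```text
ramp [0.5214 0.0444] [0.3737 0.0295] 0.14851892930466548 [0.4476 0.0369]
shelf [ 0.5342 -0.1056] [ 0.3886 -0.1183] 0.14618274035198536 [ 0.4614 -0.1119]
midwall [ 0.4563 -0.0398] [ 0.4639 -0.1158]
nearwall [ 0.3841 -0.0462] [ 0.3908 -0.1087]
farwall [ 0.5273 -0.0353] [ 0.5337 -0.1097]
yaw err (rad) 0.1006257882864656
yaw err (rad) 0.08723812214008154
yaw dir 0.1003002250922691
yaw dir 0.10665413797934806
yaw dir 0.08529069734718146
stock [array([ 0.5203, -0.042 ]), array([ 0.5255, -0.1077]), array([ 0.4708, -0.1142]), array([ 0.4638, -0.0489])]
clip top [ 0.4285 -0.117   0.093 ]
top [array([0.4891, 0.1863]), array([0.4883, 0.1318]), array([0.445 , 0.1322]), array([0.4463, 0.1864])]
side [array([0.4877, 0.1339]), array([0.4864, 0.1889]), array([0.4461, 0.1864]), array([0.4474, 0.1309])]
```

View pics/crop2.png

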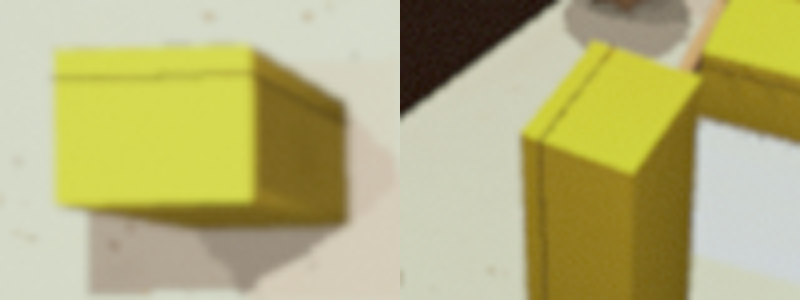

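The crop agrees: the carton stands square to the axes, with its centre near (0.467, 0.160). The seam line lies along world y, so the broad sides face ±x.

The far table edge is too close to lay it along +x, and the near side is out of reach. So I'll grip it high, turn it upright to the lane direction, and lay it away from the display along the lane's line. The pads will act as the hinge.

play_rows(steps=[1,0,0,-0.4,-0.76,1,0,0,-0.4,-0.76,1,0,0,-0.4,-0.76,1,0,0,-0.4,-0.77,1,-0.5,-0.9,0,0,1,-0.5,-0.9,0,0,1,-0.5,-0.9,0,0,1,-0.5,-0.9,0,0,1,-0.5,-0.9,0,0,1,-0.5,-0.9,0,0], grip_force=12)

```text
time: 1.45
position: [0.2785, 0.4329, 0.25]
tool_rot: [0.0, 1.0, 0.0, 0.0]
ft_force: [1.0, 0.4, 0.3]
grip_width: 0.0869
grip_force: 0.0
```

play_rows(steps=[1,-0.63,-0.91,0,0,1,-0.63,-0.91,0,0,1,-0.63,-0.91,0,0,1,-0.63,-0.91,0,0,1,-0.63,-0.91,0,0,1,-0.63,-0.91,0,0,1,-0.63,-0.91,0,0,1,-0.63,-0.91,0,0,1,-0.63,-0.91,0,0,1,-0.63,-0.91,0,0])

```text
time: 2.45
position: [0.4675, 0.1596, 0.2501]
tool_rot: [0.0, 1.0, 0.0, 0.0]
ft_force: [0.7, 0.1, -0.1]
grip_width: 0.087
grip_force: 0.0
```

play_rows(steps=[1,0,0,0.6,0,1,0,0,0.6,0,1,0,0,0.6,0,1,0,0,0.6,0,1,0,0,0.6,0,1,0,0,0.03,0,-1,0,0,0,0,-1,0,0,0,0,-1,0,0,0,0,-1,0,0,0,0])

```text
time: 3.45
position: [0.4673, 0.1609, 0.1597]
tool_rot: [0.0, 1.0, 0.0, 0.001]
ft_force: [0.2, 0.5, 0.6]
grip_width: 0.0627
grip_force: 0.0
```

```bash
python3 - <<'E'
from h import *
o=robot.get_obs(); print(o["grip_width"],o["grip_force"],o["ft_force"],o["q"])
E
```

```text
0.06268016756276379 0.0 [0.23573377 0.50495424 0.6032524 ] [ 1.05014328e-01  4.14027731e-01  1.80153417e+00  4.40684829e-06
  9.24245390e-01 -1.46508057e+00]
```

play_rows(steps=[-1,0,0,0,0,-1,0,0,0,0,-1,0,0,0,0,-1,0,0,-0.2,0,-1,0,0,-0.3,0.5,-1,0,0,0,0.9,-1,0,0,0,0.9,-1,0,0,0,0.9,-1,0,0,0,0.9,-1,0,0,0,0.9])

```text
time: 4.45
position: [0.4662, 0.1608, 0.1737]
tool_rot: [0.25, 0.968, -0.0, -0.001]
ft_force: [-0.1, -0.2, -2.2]
grip_width: 0.058
grip_force: 12.0
```

play_rows(steps=[-1,0,0,0,0.9,-1,0,0,0,0.9,-1,0,0,0,0.9,-1,0,0,0,0.9,-1,0,0,0,0.9,-1,0,0,0,0.9,-1,0,0,0,0.9,-1,0,0,0,0.9,-1,0,0,0,0.9,-1,0,0,0,0.9])

```text
time: 5.45
position: [0.4662, 0.1608, 0.1737]
tool_rot: [0.646, 0.763, -0.0, -0.001]
ft_force: [0.4, -0.5, -2.1]
grip_width: 0.0579
grip_force: 12.0
```

```bash
python3 - <<'E'
from h import *
from scipy.spatial.transform import Rotation as R
o=robot.get_obs(); print(o["grip_width"],o["grip_force"],o["ft_force"],o["q"]);print(o["position"],R.from_quat(o["tool_rot"]).as_matrix())
cv2.imwrite("pics/side1.png",cam("side")["image"][:,:,::-1])
c=cam("top");im=c["image"]
# table edge: left boundary at rows
g=cv2.cvtColor(im,cv2.COLOR_RGB2GRAY)
for r in(245,265,285,300): print(r,[round(float(x),3) for x in onz(c,(np.argmax(g[r]>180),r),0)])
E
```

```text
0.05793850673750463 11.98865756392479 [ 0.38672832 -0.46987248 -2.09231684] [ 1.05037186e-01  3.92463439e-01  1.78733602e+00  1.46335505e-04
  9.63192417e-01 -6.13579236e-02]
[0.46615253 0.16079877 0.17367352] [[-1.65545716e-01  9.86201118e-01 -1.40409904e-03]
 [ 9.86202096e-01  1.65545841e-01 -2.72174473e-05]
 [ 2.05600880e-04 -1.38923115e-03 -9.99999014e-01]]
245 [0.482, 0.14, 0.0]
265 [0.445, 0.133, 0.0]
285 [0.41, 0.166, 0.0]
300 [0.382, 0.153, 0.0]
```

View pics/side1.png

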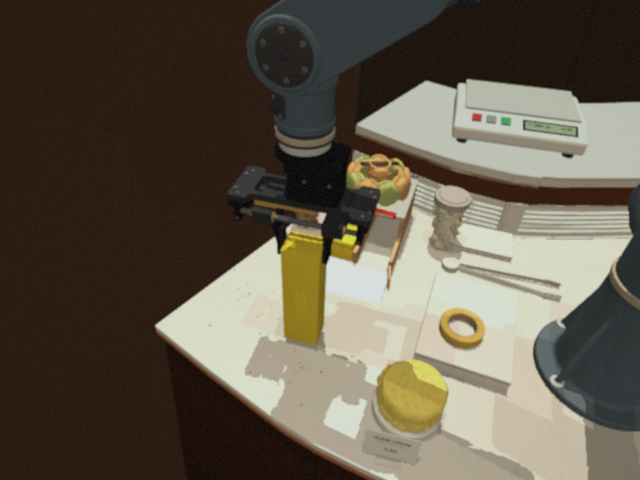

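The carton hangs upright in the grip at about (305,290), clear of everything. Now I'll finish the turn, carry it to the lane line just before the ramp, and set it down standing.

play_rows(steps=[-1,0,0,0,0.71,-1,-0.5,-0.35,0,0,-1,-0.7,-0.52,0,0,-1,-0.7,-0.52,0,0,-1,-0.7,-0.52,0,0,-1,-0.41,-0.29,0,0,-1,0,0,0.1,0,-1,0,0,0.15,0,-1,0,0,0.15,0,-1,0,0,0.06,0])

```text
time: 6.55
position: [0.4101, 0.065, 0.1596]
tool_rot: [0.671, 0.742, -0.0, -0.0]
ft_force: [-2.8, 0.9, 14.1]
grip_width: 0.0581
grip_force: 12.0
```

```bash
python3 - <<'E'
from h import *
o=robot.get_obs(); print(o["position"],o["grip_width"],o["grip_force"],o["ft_force"],o["q"]); 
h,t,sl=.1787,.023,.025
th=np.radians(np.linspace(0,90,31)); a=-t*np.cos(th)+h*np.sin(th)-sl*np.clip((th-np.pi/6)/(np.pi/3),0,1); z=h*np.cos(th)+t*np.sin(th)
print(np.c_[np.diff(a),-np.diff(z)].round(4)/.03)
E
```

```text
[0.41007305 0.06501221 0.15955148] 0.05813617247591036 12.009144723415375 [-2.78038245  0.86924059 14.09735805] [-1.13581985e-01  3.20314736e-01  1.98206676e+00  2.88720772e-04
  8.40205413e-01 -2.14081514e-01]
[[ 0.31333333 -0.03333333]
 [ 0.31333333 -0.01666667]
 [ 0.31333333  0.        ]
 [ 0.31333333  0.01666667]
 [ 0.31333333  0.03333333]
 [ 0.31        0.05      ]
 [ 0.30666667  0.06666667]
 [ 0.30333333  0.08333333]
 [ 0.3         0.09666667]
 [ 0.29333333  0.11333333]
 [ 0.24666667  0.13      ]
 [ 0.23666667  0.14333333]
 [ 0.23        0.15666667]
 [ 0.22        0.17333333]
 [ 0.21333333  0.18666667]
 [ 0.20333333  0.2       ]
 [ 0.19        0.21      ]
 [ 0.18        0.22333333]
 [ 0.16666667  0.23333333]
 [ 0.15666667  0.24333333]
 [ 0.14333333  0.25333333]
 [ 0.13        0.26333333]
 [ 0.11333333  0.27333333]
 [ 0.1         0.28      ]
 [ 0.08666667  0.28666667]
 [ 0.07        0.29333333]
 [ 0.05333333  0.3       ]
 [ 0.04        0.30333333]
 [ 0.02333333  0.30666667]
 [ 0.00666667  0.31      ]]
```

Contact with the counter is confirmed. I'll lower the grip to 4 N so the pads hinge, then tilt along the arc.

play_rows(steps=[-1,0,0,-0.03,0,-1,0,0,0,0,-1,0.31,0,-0.03,0,-1,0.31,0,-0.02,0,-1,0.31,0,0,0,-1,0.31,0,0.02,0,-1,0.31,0,0.03,0,-1,0.31,0,0.05,0,-1,0.31,0,0.07,0,-1,0.3,0,0.08,0], grip_force=4)

```text
time: 7.55
position: [0.403, 0.139, 0.1555]
tool_rot: [0.671, 0.741, 0.0, 0.0]
ft_force: [-1.1, -1.7, 4.8]
grip_width: 0.0581
grip_force: 4.0
```

```bash
python3 - <<'E'
from h import *
cv2.imwrite("pics/side2.png",cam("side")["image"][:,:,::-1]); print(robot.get_obs()["position"])
E
```

```text
[0.40263916 0.13986307 0.15516347]
```

View pics/side2.png

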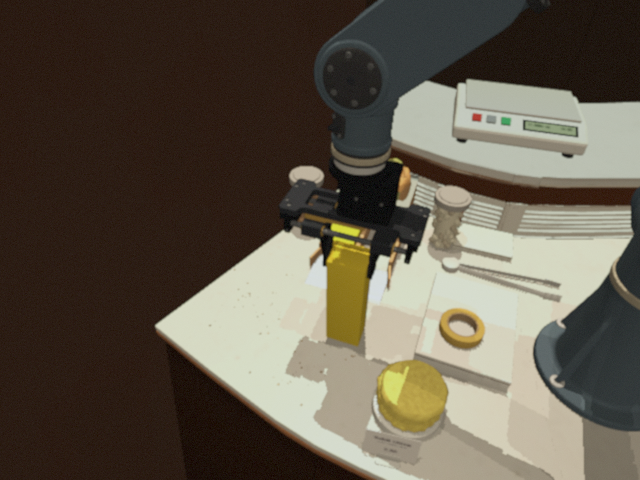

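```bash
python3 - <<'E'
from h import *
c=cam("side")
for p in((328,337),(361,345)): print(onz(c,p,0))
print(proj(c,[(.407-.029,.0875,0),(.407+.029,.0875,0)]))
for g in(0,24):
  th=np.radians(g); print(g)
  for px in (.43,.38):
    print(proj(c,[(px,.139,.1745),(px,.139-.1787*np.sin(th)-.023*-np.cos(th),.1745-.1787*np.cos(th)-.023*np.sin(th))]))
t=cam("top")
for k in blobs(t,(24,150,60),(36,255,255),80)[:5]: print(cv2.boundingRect(k))
E
```

```text
[ 4.26763632e-01  1.41337214e-01 -1.11022302e-16]
[0.36930538 0.13088828 0.        ]
[[365.46111085 325.22368977]
 [335.76671226 313.69868125]]
0
[[331.56323598 262.98959382]
 [321.13773675 346.56202023]]
[[362.6371718  273.89257684]
 [348.0090383  357.7836211 ]]
24
[[331.56323598 262.98959382]
 [338.87542019 314.12381208]]
[[362.6371718  273.89257684]
 [364.54879535 324.07303629]]
(355, 214, 44, 38)
```

The base slid while the carton tilted only about 8° (near edge y≈0.136 against grasp y≈0.139). I'll grip firmly, lift slightly with the tilt held, move back toward the display, and land on the leading edge so the rest hinges.

play_rows(steps=[-1,0,0,0,0,-1,0,0,0,0,-1,0,0,-0.2,0,-1,0,0,-0.2,0,-1,-0.4,0,0,0,-1,-0.6,0,0,0,-1,-0.6,0,0,0,-1,-0.5,0,0,0,-1,-0.07,0,0,0,-1,0,0,0,0], grip_force=15)

```text
time: 8.7
position: [0.4091, 0.0727, 0.167]
tool_rot: [0.672, 0.741, -0.0, -0.0]
ft_force: [0.0, 0.6, -0.7]
grip_width: 0.0577
grip_force: 15.0
```

```bash
python3 - <<'E'
from h import *
o=robot.get_obs(); print(o["position"],o["ft_force"])
t=cam("top"); im=cv2.imread("pics/top0.png")
cv2.imwrite("pics/side3.png",cam("side")["image"][180:400,230:450,::-1].repeat(2,0).repeat(2,1))
g=cv2.cvtColor(im,cv2.COLOR_BGR2GRAY)
for r in(245,275,290,310): x=np.where(g[r]>190)[0]; print(r,x[0],onz(t,(x[0],r),0).round(3))
E
```

```text
[0.40911685 0.07268573 0.16702446] [ 0.04272848  0.61110073 -0.70172758]
245 167 [0.486 0.301 0.   ]
275 161 [0.431 0.312 0.   ]
290 159 [0.404 0.316 0.   ]
310 157 [0.368 0.319 0.   ]
```

View pics/side3.png

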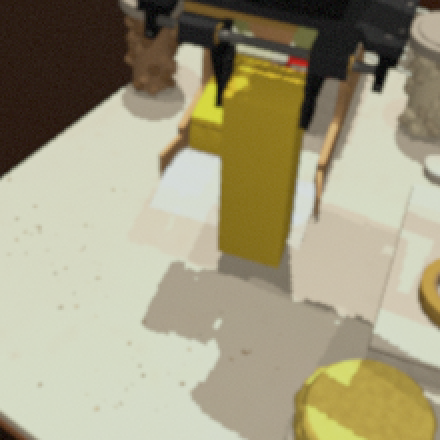

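```bash
python3 - <<'E'
from h import *
c=cam("side")
for z in(0,.005,.01,.015,.02):print(z,[onz(c,p,z).round(4) for p in((339,305),(370.5,313))])
for z in(.19,.2,.21): print(z,[onz(c,p,z).round(4) for p in((343,209),(381,220))])
E
```

```text
0 [array([0.4391, 0.0657, 0.    ]), array([0.38  , 0.0569, 0.    ])]
0.005 [array([0.4376, 0.0698, 0.005 ]), array([0.379 , 0.0611, 0.005 ])]
0.01 [array([0.4361, 0.074 , 0.01  ]), array([0.3779, 0.0653, 0.01  ])]
0.015 [array([0.4346, 0.0781, 0.015 ]), array([0.3769, 0.0695, 0.015 ])]
0.02 [array([0.4331, 0.0822, 0.02  ]), array([0.3758, 0.0737, 0.02  ])]
0.19 [array([0.4607, 0.0272, 0.19  ]), array([0.3943, 0.0255, 0.19  ])]
0.2 [array([0.456 , 0.0396, 0.2   ]), array([0.391, 0.038, 0.2  ])]
0.21 [array([0.4513, 0.052 , 0.21  ]), array([0.3878, 0.0505, 0.21  ])]
```

Tilt of about 8° is held, with the leading edge at y≈0.07 and the table edge at y≈0.315, so there is room. Next I'll land on the edge and continue the arc with minimum grip.

play_rows(steps=[-1,0,0,0.2,0,-1,0,0,0.2,0,-1,0,0,0.06,0,-1,0,0,0.06,0,-1,0.25,0,0.05,0,-1,0.25,0,0.06,0,-1,0.28,0,0.07,0,-1,0.28,0,0.08,0,-1,0.28,0,0.09,0,-1,0.28,0,0.1,0], grip_force=3)

```text
time: 9.85
position: [0.4042, 0.1227, 0.1377]
tool_rot: [0.671, 0.741, 0.0, -0.0]
ft_force: [-0.1, 1.2, 2.7]
grip_width: 0.0579
grip_force: 3.0
```

```bash
python3 - <<'E'
from h import *
o=robot.get_obs(); print(o["position"],o["ft_force"])
c=cam("side"); cv2.imwrite("pics/side4.png",c["image"][180:400,230:450,::-1].repeat(2,0).repeat(2,1))
for k in blobs(c,(24,120,60),(36,255,255),400)[:3]: print(cv2.boundingRect(k),cv2.approxPolyDP(k,3,True)[:,0].tolist())
E
```

```text
[0.40421672 0.12272039 0.13773905] [-0.06492905  1.21682156  2.67785348]
(378, 361, 69, 70) [[382, 371], [378, 385], [382, 386], [383, 399], [389, 396], [386, 399], [390, 398], [389, 403], [396, 404], [405, 418], [411, 418], [412, 413], [419, 415], [412, 420], [417, 423], [409, 422], [417, 430], [423, 417], [431, 417], [433, 422], [433, 413], [441, 410], [446, 390], [434, 369], [423, 381], [411, 375], [415, 372], [421, 376], [419, 373], [424, 373], [428, 366], [425, 364], [421, 372], [411, 369], [421, 362], [413, 361], [408, 366], [403, 361]]
(329, 239, 44, 78) [[336, 239], [339, 242], [329, 263], [336, 279], [338, 303], [344, 304], [339, 306], [366, 316], [369, 308], [365, 306], [369, 306], [372, 296], [365, 287], [371, 284], [367, 279], [370, 249], [354, 244], [349, 247]]
```

View pics/side4.png

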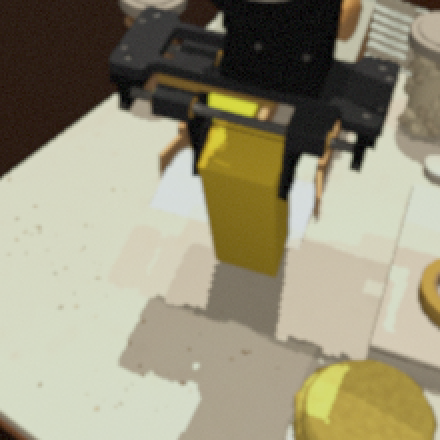

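The hinge works: the base is fixed near (352,310) and the carton has tilted to about 28°. I'll continue the arc.

play_rows(steps=[-1,0.28,0,0.11,0,-1,0.275,0,0.125,0,-1,0.27,0,0.14,0,-1,0.26,0,0.155,0,-1,0.25,0,0.17,0,-1,0.24,0,0.18,0,-1,0.23,0,0.195,0,-1,0.22,0,0.205,0,-1,0.21,0,0.22,0,-1,0.195,0,0.23,0])

```text
time: 10.9
position: [0.3971, 0.1947, 0.0854]
tool_rot: [0.671, 0.741, -0.0, 0.0]
ft_force: [0.1, 1.0, 1.0]
grip_width: 0.0578
grip_force: 3.0
```

```bash
python3 - <<'E'
from h import *
o=robot.get_obs(); print(o["position"],o["ft_force"])
c=cam("side"); cv2.imwrite("pics/side5.png",c["image"][180:400,230:450,::-1].repeat(2,0).repeat(2,1))
for k in blobs(c,(24,120,60),(36,255,255),400)[:3]: print(cv2.boundingRect(k),cv2.approxPolyDP(k,3,True)[:,0].tolist())
E
```

```text
[0.39705436 0.19469216 0.08537519] [0.07320698 0.9611947  0.99173311]
(380, 360, 68, 71) [[403, 361], [399, 368], [410, 371], [407, 377], [401, 376], [400, 380], [392, 371], [383, 371], [391, 381], [383, 382], [380, 394], [389, 395], [400, 414], [408, 417], [406, 421], [412, 417], [410, 425], [415, 423], [416, 428], [412, 429], [417, 430], [421, 417], [425, 420], [422, 417], [426, 416], [427, 421], [428, 416], [433, 418], [432, 412], [439, 405], [438, 413], [447, 390], [434, 368], [416, 360]]
(310, 301, 44, 41) [[316, 301], [310, 329], [346, 341], [353, 321], [347, 316], [352, 313]]
```

View pics/side5.png

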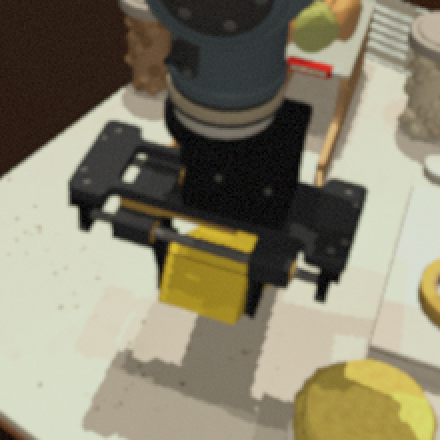

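Tilt is now about 55°, with the carton's top end facing the camera at (335,325). I'll finish the arc.

play_rows(steps=[-1,0.185,0,0.24,0,-1,0.17,0,0.25,0,-1,0.155,0,0.255,0,-1,0.145,0,0.265,0,-1,0.13,0,0.27,0,-1,0.115,0,0.28,0,-1,0.1,0,0.285,0,-1,0.08,0,0.29,0,-1,0.065,0,0.28,0,-1,0.05,0,0.23,0])

```text
time: 11.95
position: [0.3934, 0.23, 0.0059]
tool_rot: [0.671, 0.741, -0.0, -0.0]
ft_force: [0.7, -0.4, -0.1]
grip_width: 0.0581
grip_force: 3.0
```

```bash
python3 - <<'E'
from h import *
o=robot.get_obs(); print(o["position"],o["ft_force"],o["grip_width"])
for n in("side","top"):
  c=cam(n)
  for k in blobs(c,(24,120,60),(36,255,255),300)[:4]: print(n,cv2.boundingRect(k),cv2.approxPolyDP(k,4,True)[:,0].tolist())
E
```

```text
[0.39344889 0.22999435 0.00586203] [ 0.69297716 -0.44470973 -0.12509695] 0.05812217973283535
side (382, 360, 66, 67) [[417, 360], [390, 364], [395, 367], [389, 372], [391, 380], [405, 385], [402, 394], [382, 388], [393, 392], [389, 400], [395, 396], [391, 404], [397, 404], [400, 415], [408, 419], [412, 405], [417, 406], [420, 417], [407, 422], [409, 426], [422, 417], [427, 424], [442, 408], [447, 390], [440, 374]]
side (301, 358, 41, 40) [[305, 359], [302, 386], [335, 397], [340, 386], [329, 382], [339, 382], [340, 371]]
top (208, 268, 91, 44) [[295, 269], [210, 277], [211, 309], [297, 300]]
top (180, 344, 59, 60) [[226, 346], [220, 344], [218, 352], [203, 357], [180, 388], [193, 401], [214, 402], [235, 383], [238, 365]]
top (355, 214, 43, 38) [[393, 215], [355, 218], [360, 251], [397, 245]]
top (290, 372, 36, 43) [[302, 372], [290, 379], [290, 385], [309, 377], [322, 393], [314, 408], [292, 409], [308, 414], [323, 403], [325, 388], [318, 376]]
```

play_rows(steps=[1,0,0,0.03,0,1,0,0,0,0,1,0,0,0,0,1,0,0,0,0,1,0,0,0,0,1,0,0,-0.5,0,1,0,0,-0.8,0,1,0,0,-0.8,0,1,0,0,-0.8,0,1,0,0,-0.8,0])

```text
time: 13.05
position: [0.3933, 0.2298, 0.1179]
tool_rot: [0.671, 0.741, -0.0, -0.0]
ft_force: [0.0, 0.4, 0.3]
grip_width: 0.0867
grip_force: 0.0
```

```bash
cat >> h.py <<'E'
def disp(p,o=np.array([.4555,-.0435]),psi=.095):
    d=np.asarray(p)[:2]-o; return np.array([d@[np.sin(psi),-np.cos(psi)],d@[np.cos(psi),np.sin(psi)]])
E
python3 - <<'E'
from h import *
np.set_printoptions(precision=4,suppress=True)
o=robot.get_obs(); print(o["position"],o["ft_force"],o["grip_width"])
for n in("side","top"):
  c=cam(n)
  for k in blobs(c,(24,120,60),(36,255,255),300)[:3]:
    a=cv2.approxPolyDP(k,4,True)[:,0].astype(float); print(n,cv2.boundingRect(k),a.tolist())
    if len(a)<7: W=np.array([onz(c,p,.046)[:2] for p in a]); print(W, [disp(w) for w in W])
E
```

```text
[0.3933 0.2298 0.1179] [0.0474 0.3586 0.2914] 0.08672771064808707
side (300, 311, 60, 97) [[332.0, 311.0], [300.0, 382.0], [301.0, 395.0], [334.0, 407.0], [336.0, 399.0], [327.0, 393.0], [335.0, 395.0], [340.0, 389.0], [359.0, 319.0]]
side (379, 360, 69, 69) [[417.0, 360.0], [389.0, 365.0], [379.0, 377.0], [385.0, 372.0], [398.0, 378.0], [396.0, 388.0], [406.0, 394.0], [392.0, 395.0], [392.0, 380.0], [381.0, 389.0], [389.0, 392.0], [381.0, 393.0], [385.0, 400.0], [398.0, 405.0], [394.0, 412.0], [401.0, 410.0], [393.0, 423.0], [401.0, 428.0], [402.0, 412.0], [410.0, 420.0], [419.0, 412.0], [415.0, 421.0], [426.0, 423.0], [422.0, 417.0], [432.0, 419.0], [446.0, 398.0], [440.0, 374.0]]
top (189, 269, 109, 45) [[294.0, 271.0], [198.0, 279.0], [195.0, 295.0], [190.0, 281.0], [191.0, 310.0], [296.0, 300.0]]
[[0.4315 0.0657]
 [0.4217 0.2324]
 [0.3943 0.2376]
 [0.4186 0.2463]
 [0.3688 0.2446]
 [0.3818 0.0632]] [array([-0.1109, -0.0135]), array([-0.2778, -0.0074]), array([-0.2856, -0.0342]), array([-0.292 , -0.0092]), array([-0.295, -0.059]), array([-0.1132, -0.0633])]
top (189, 343, 50, 60) [[227.0, 347.0], [207.0, 343.0], [193.0, 374.0], [196.0, 390.0], [189.0, 396.0], [195.0, 402.0], [203.0, 402.0], [198.0, 397.0], [201.0, 390.0], [206.0, 402.0], [213.0, 402.0], [231.0, 380.0], [235.0, 383.0], [238.0, 365.0]]
top (355, 214, 43, 38) [[394.0, 215.0], [355.0, 218.0], [360.0, 251.0], [397.0, 245.0]]
[[ 0.5242 -0.1098]
 [ 0.5208 -0.0421]
 [ 0.4632 -0.049 ]
 [ 0.472  -0.113 ]] [array([0.0725, 0.0621]), array([0.0048, 0.0651]), array([0.0062, 0.0072]), array([0.0708, 0.0098])]
```

The carton lies flat on the counter and is released. In display coordinates its nose is at x≈-0.111 and its centre line at y≈-0.036, almost in line. Regripping near the tail will square it up for guiding it in.

play_rows(steps=[1,0,0,0.8,0,1,0,0,0.8,0,1,0,0,0.8,0,1,0,0,0.8,0,1,0,0,0.4,0,-1,0,0,0,0,-1,0,0,0,0,-1,0,0,0,0,-1,0,0,0,0,-1,0,0,0,0], grip_force=6)

```text
time: 14.15
position: [0.394, 0.2301, 0.0095]
tool_rot: [0.671, 0.741, 0.001, 0.0]
ft_force: [-0.3, 0.2, 2.6]
grip_width: 0.0579
grip_force: 6.0
```

play_rows(steps=[-1,0,0,0,0,-1,0,0,0,0,-1,-0.25,0,0,0,-1,-0.25,0,0,0,-1,-0.25,0,0,0,-1,-0.25,0,0,0,-1,-0.25,0,0,0,-1,-0.25,0,0,0,-1,0,0,0,0,-1,0,0,0,0])

```text
time: 15.15
position: [0.3989, 0.1845, 0.0094]
tool_rot: [0.671, 0.741, 0.001, 0.001]
ft_force: [0.7, -2.2, 6.2]
grip_width: 0.0581
grip_force: 6.0
```

```bash
python3 - <<'E'
from h import *
np.set_printoptions(precision=4,suppress=True)
o=robot.get_obs(); print(o["position"],disp(o["position"]),o["ft_force"],o["grip_width"])
c=cam("top")
for k in blobs(c,(22,100,50),(38,255,255),300)[:4]:
    a=cv2.approxPolyDP(k,3,True)[:,0].astype(float)
    if cv2.boundingRect(k)[1]<320: print(a.tolist(),[disp(onz(c,p,.046)) for p in a])
# long-edge fits: per-column extents of the lying carton
m=cv2.inRange(cv2.cvtColor(c["image"],cv2.COLOR_RGB2HSV),(22,100,100),(38,255,255))
for x in range(190,345,10):
    r=np.where(m[255:325,x])[0]
    if len(r): print(x,r[0]+255,r[-1]+255,[disp(onz(c,(x,q+255),.046)).round(4) for q in(r[0]-.5,r[-1]+.5)])
E
```

```text
[0.3989 0.1845 0.0094] [-0.2324 -0.0347] [ 0.7343 -2.1928  6.2091] 0.05813822293052137
[[319.0, 266.0], [236.0, 274.0], [238.0, 306.0], [320.0, 297.0]] [array([-0.0671, -0.0101]), array([-0.2113, -0.0067]), array([-0.2135, -0.0617]), array([-0.0717, -0.063 ])]
[[393.0, 213.0], [354.0, 218.0], [359.0, 251.0], [399.0, 245.0]] [array([0.0713, 0.0658]), array([0.0031, 0.0654]), array([0.0045, 0.0074]), array([0.0742, 0.0094])]
230 275 300 [array([-0.2217, -0.0063]), array([-0.2263, -0.0507])]
240 274 307 [array([-0.2043, -0.0067]), array([-0.2104, -0.0647])]
250 273 306 [array([-0.1869, -0.007 ]), array([-0.193, -0.065])]
260 272 305 [array([-0.1695, -0.0074]), array([-0.1757, -0.0653])]
270 270 303 [array([-0.1519, -0.006 ]), array([-0.1583, -0.0639])]
280 269 302 [array([-0.1345, -0.0063]), array([-0.141 , -0.0643])]
290 268 301 [array([-0.1171, -0.0067]), array([-0.1237, -0.0646])]
300 267 300 [array([-0.0998, -0.007 ]), array([-0.1064, -0.0649])]
310 265 298 [array([-0.0822, -0.0057]), array([-0.089 , -0.0635])]
320 271 297 [array([-0.0663, -0.018 ]), array([-0.0718, -0.0639])]
```

Aligned: the carton centre line is at y≈-0.0355 (lane at -0.036) with near-zero yaw, and the nose is on the ramp.

play_rows(steps=[-1,-0.25,0,-0.02,0,-1,-0.3,-0.02,0,0,-1,-0.3,0,-0.02,0,-1,-0.3,0,0,0,-1,-0.3,0,0,0,-1,-0.3,0,0,0,-1,-0.3,0,0,0,-1,-0.3,0,0,0,-1,-0.3,0,0,0,-1,-0.3,0,0,0])

```text
time: 16.2
position: [0.406, 0.0964, 0.0103]
tool_rot: [0.672, 0.741, 0.0, -0.0]
ft_force: [0.0, 4.3, 7.2]
grip_width: 0.0577
grip_force: 6.0
```

```bash
cat >> h.py <<'E'
def look():
    np.set_printoptions(precision=4,suppress=True)
    o=robot.get_obs(); print(o["position"],disp(o["position"]),o["ft_force"],o["grip_width"])
    c=cam("top"); m=cv2.inRange(cv2.cvtColor(c["image"],cv2.COLOR_RGB2HSV),(22,100,80),(38,255,255))
    for x in range(240,412,8):
        r=np.where(m[252:325,x])[0]
        if len(r)>5: print(x,r[0]+252,r[-1]+252,[disp(onz(c,(x,q+252),.05)).round(4) for q in(r[0]-.5,r[-1]+.5)])
E
python3 -c "from h import *;look()"
```

```text
[0.406  0.0964 0.0103] [-0.1439 -0.036 ] [0.0106 4.2626 7.1529] 0.05773605599158904
304 267 300 [array([-0.0927, -0.008 ]), array([-0.0994, -0.0656])]
312 266 299 [array([-0.0788, -0.008 ]), array([-0.0856, -0.0655])]
320 265 298 [array([-0.065 , -0.0079]), array([-0.0718, -0.0655])]
328 264 297 [array([-0.0511, -0.0078]), array([-0.0581, -0.0654])]
336 263 296 [array([-0.0373, -0.0078]), array([-0.0443, -0.0653])]
344 262 295 [array([-0.0235, -0.0077]), array([-0.0306, -0.0652])]
352 260 294 [array([-0.0094, -0.0059]), array([-0.0168, -0.0652])]
360 258 294 [array([ 0.0046, -0.0042]), array([-0.0033, -0.0668])]
368 257 293 [array([ 0.0184, -0.0041]), array([ 0.0104, -0.0667])]
```

play_rows(steps=[-1,-0.3,0,0,0,-1,-0.3,0,0,0,-1,-0.3,0,0,0,-1,-0.3,0,0,0,-1,-0.3,0,0,0,-1,-0.1,0,0,0,-1,0,0,0,0,1,0,0,0,0,1,0,0,0,0,1,0,0,0,0])

```text
time: 17.25
position: [0.4108, 0.049, 0.0098]
tool_rot: [0.671, 0.741, -0.0, -0.0]
ft_force: [0.6, -0.3, -0.5]
grip_width: 0.0743
grip_force: 0.0
```

play_rows(steps=[1,0,0,0,0,1,0,0,-0.5,0,1,0,0,-0.8,0,1,0,0,-0.8,0,1,0,0,-0.5,0,-1,0.6,0,0,0,-1,0.8,0,0,0,-1,0.8,0,0,0,-1,0.3,0,0,0,-1,0,0,0,0])

```text
time: 18.25
position: [0.4031, 0.1246, 0.0879]
tool_rot: [0.67, 0.742, -0.0, -0.0]
ft_force: [1.1, -0.3, 0.6]
grip_width: 0.0553
grip_force: 0.0
```

```bash
python3 -c "from h import *;look()"
```

```text
[0.4031 0.1246 0.0879] [-0.1724 -0.0362] [ 1.0781 -0.3104  0.5786] 0.055333631967877744
288 269 302 [array([-0.1204, -0.0082]), array([-0.127 , -0.0658])]
296 268 301 [array([-0.1066, -0.0081]), array([-0.1132, -0.0657])]
304 267 300 [array([-0.0927, -0.008 ]), array([-0.0994, -0.0656])]
312 266 299 [array([-0.0788, -0.008 ]), array([-0.0856, -0.0655])]
320 265 298 [array([-0.065 , -0.0079]), array([-0.0718, -0.0655])]
328 264 297 [array([-0.0511, -0.0078]), array([-0.0581, -0.0654])]
336 263 296 [array([-0.0373, -0.0078]), array([-0.0443, -0.0653])]
344 262 295 [array([-0.0235, -0.0077]), array([-0.0306, -0.0652])]
352 261 294 [array([-0.0096, -0.0076]), array([-0.0168, -0.0652])]
360 258 294 [array([ 0.0046, -0.0042]), array([-0.0033, -0.0668])]
368 257 293 [array([ 0.0184, -0.0041]), array([ 0.0104, -0.0667])]
376 256 292 [array([ 0.0323, -0.004 ]), array([ 0.0242, -0.0666])]
384 255 291 [array([ 0.0461, -0.004 ]), array([ 0.0379, -0.0665])]
392 255 290 [array([ 0.0596, -0.0056]), array([ 0.0516, -0.0664])]
400 275 289 [array([ 0.0687, -0.0411]), array([ 0.0653, -0.0664])]
```

play_rows(steps=[-1,0,0,0.5,0,-1,0,0,0.6,0,-1,0,0,0.6,0,-1,0,0,0.6,0,-1,0,0,0.03,0,-1,0,0,0,0,-1,-0.3,0,0,0,-1,-0.3,0,0,0,-1,-0.3,0,0,0,-1,-0.3,0,0,0])

```text
time: 19.3
position: [0.4074, 0.0872, 0.0186]
tool_rot: [0.671, 0.741, 0.0, 0.0]
ft_force: [-0.3, 1.5, 0.8]
grip_width: 0.0005
grip_force: 0.8
```

play_rows(steps=[-1,-0.3,0,0,0,-1,-0.3,0,0,0,-1,-0.3,0,0,0,-1,-0.3,0,0,0,-1,-0.3,0,0,0,-1,-0.3,0,0,0,-1,-0.3,0,0,0,-1,-0.3,0,0,0,-1,-0.1,0,0,0,-1,0,0,0,0])

```text
time: 20.3
position: [0.4148, 0.0128, 0.0181]
tool_rot: [0.672, 0.741, 0.0, 0.0]
ft_force: [-0.0, -0.4, 0.3]
grip_width: 0.0005
grip_force: 0.0
```

```bash
python3 -c "from h import *;look()"
```

```text
[0.4148 0.0128 0.0181] [-0.0599 -0.0352] [-0.0454 -0.3832  0.3284] 0.0005340412023433785
376 257 292 [array([ 0.032 , -0.0057]), array([ 0.0242, -0.0666])]
384 256 291 [array([ 0.0458, -0.0057]), array([ 0.0379, -0.0665])]
392 256 290 [array([ 0.0594, -0.0073]), array([ 0.0516, -0.0664])]
400 275 289 [array([ 0.0687, -0.0411]), array([ 0.0653, -0.0664])]
```

play_rows(steps=[-1,-0.25,0,0,0,-1,-0.25,0,0,0,-1,-0.25,0,0,0,-1,-0.25,0,0,0,-1,-0.25,0,0,0,-1,-0.2,0,0,0,-1,-0.12,0,0,0,-1,0,0,0,0,-1,0,0,0,0,-1,0,0,0,0])

```text
time: 21.35
position: [0.4191, -0.0333, 0.0181]
tool_rot: [0.671, 0.741, -0.0, -0.0]
ft_force: [0.6, 0.0, 0.0]
grip_width: 0.0005
grip_force: 0.0
```

```bash
cat >> h.py <<'E'
def tail():
    c=cam("side"); m=cv2.inRange(cv2.cvtColor(c["image"],cv2.COLOR_RGB2HSV),(22,100,80),(38,255,255))
    m[:, :300]=0; m[300:]=0
    for k in blobs(c,(22,100,60),(38,255,255),60):
        b=cv2.boundingRect(k)
        if b[1]<300: print("side",b,cv2.approxPolyDP(k,2,True)[:,0].tolist())
E
python3 -c "from h import *;look();tail()"
```

```text
[ 0.4191 -0.0333  0.0181] [-0.0136 -0.0353] [0.5978 0.0057 0.0449] 0.00048628588633944773
side (325, 228, 32, 33) [[330, 228], [325, 236], [325, 253], [350, 260], [356, 240], [351, 233]]
side (358, 241, 35, 30) [[362, 241], [358, 263], [385, 270], [392, 244], [386, 247], [379, 246], [374, 263], [369, 264], [365, 262], [365, 246]]
side (344, 172, 18, 23) [[361, 172], [352, 172], [344, 177], [350, 194], [353, 194], [354, 188], [359, 184]]
side (332, 218, 24, 13) [[332, 223], [334, 226], [352, 230], [355, 227], [354, 222], [339, 218]]
```

play_rows(steps=[-1,-0.15,0,0,0,-1,-0.15,0,0,0,-1,-0.05,0,0,0,-1,0,0,0,0,-1,0,0,0,0,-1,0.5,0,0,0,-1,0.8,0,0,0,-1,0.8,0,-0.5,0,-1,0.8,0,-0.8,0,-1,0.8,0,-0.8,0])

```text
time: 22.45
position: [0.4086, 0.0675, 0.0815]
tool_rot: [0.671, 0.741, -0.0, -0.001]
ft_force: [0.0, 0.3, -0.1]
grip_width: 0.0005
grip_force: 0.0
```

```bash
python3 - <<'E'
from h import *
look();tail()
t=cam("top"); s=cam("side")
m=cv2.inRange(cv2.cvtColor(t["image"],cv2.COLOR_RGB2HSV),(22,100,80),(38,255,255))
for r in(270,275,280,285): x=np.where(m[r,330:410])[0]+330; print(r,x[:3],disp(onz(t,(x[0]-.5,r),.05)))
a=t["image"][190:320,300:450,::-1];b=s["image"][190:290,310:420,::-1]
cv2.imwrite("pics/f.png",np.hstack([cv2.resize(a,(400,347),interpolation=2),cv2.resize(b,(382,347),interpolation=2)]))
E
```

```text
[0.4086 0.0675 0.0815] [-0.115  -0.0362] [ 0.0329  0.3191 -0.1159] 0.0005466520341614143
368 257 293 [array([ 0.0184, -0.0041]), array([ 0.0104, -0.0667])]
376 257 292 [array([ 0.032 , -0.0057]), array([ 0.0242, -0.0666])]
384 256 291 [array([ 0.0458, -0.0057]), array([ 0.0379, -0.0665])]
392 255 290 [array([ 0.0596, -0.0056]), array([ 0.0516, -0.0664])]
400 275 288 [array([ 0.0687, -0.0411]), array([ 0.0655, -0.0647])]
side (325, 239, 28, 22) [[326, 239], [325, 253], [352, 260], [350, 251], [336, 247], [334, 241]]
side (366, 254, 23, 15) [[388, 256], [368, 256], [366, 263], [386, 268]]
side (327, 226, 14, 12) [[331, 226], [327, 234], [336, 237], [340, 228]]
side (380, 242, 14, 10) [[382, 242], [380, 249], [390, 251], [393, 242]]
270 [363 364 365] [ 0.0062 -0.0259]
275 [364 365 366] [ 0.0068 -0.0346]
280 [364 365 366] [ 0.0057 -0.043 ]
285 [365 366 367] [ 0.0063 -0.0517]
```

The tail is at display x≈0.006, so the centre is at about 0.106 as wanted. I'll move the arm clear and take a last look to confirm it has dropped.

play_rows(steps=[-1,0.5,0,-0.8,0,-1,0.8,0,-0.8,0,-1,0.8,0,-0.8,0,-1,0.8,0,-0.8,0,-1,0.8,0,-0.8,0,-1,0.8,0,-0.5,0,-1,0.8,0,0,0,-1,0.5,0,0,0,-1,0,0,0,0,-1,0,0,0,0])

```text
time: 23.65
position: [0.3919, 0.2386, 0.2149]
tool_rot: [0.671, 0.741, -0.001, -0.0]
ft_force: [0.1, 0.3, -0.2]
grip_width: 0.0008
grip_force: 0.0
```

```bash
python3 - <<'E'
from h import *
tail()
t=cam("top"); s=cam("side"); o=robot.get_obs(); print(o["position"])
a=t["image"][190:320,300:450,::-1];b=s["image"][180:290,300:420,::-1]
cv2.imwrite("pics/f.png",np.hstack([cv2.resize(a,(400,347),interpolation=2),cv2.resize(b,(379,347),interpolation=2)]))
m=cv2.inRange(cv2.cvtColor(t["image"],cv2.COLOR_RGB2HSV),(25,150,80),(36,255,255))
for r in(270,275,280,285): x=np.where(m[r,330:410])[0]+330; print(r,disp(onz(t,(x[0]-.5,r),.05)))
# expected tail top edge in side view, flat (z=.05) or resting on the lip (z~.057)
D=lambda x,y,z:(.4555+x*np.sin(.095)+y*np.cos(.095),-.0435-x*np.cos(.095)+y*np.sin(.095),z)
for z in(.05,.057): print(z,proj(s,[D(.006,-.065,z),D(.006,-.007,z)]).round(1).tolist())
E
```

```text
side (384, 157, 21, 49) [[396, 157], [389, 159], [390, 162], [396, 161], [399, 164], [391, 166], [384, 205], [398, 198], [397, 188], [390, 180], [395, 169], [404, 165]]
side (359, 247, 29, 18) [[359, 252], [359, 257], [387, 263], [386, 254], [381, 249], [371, 247], [369, 252]]
[0.39206443 0.23853531 0.2154821 ]
270 [ 0.00787201 -0.02611309]
275 [ 0.00679618 -0.03458119]
280 [ 0.00741595 -0.04323601]
285 [ 0.00803455 -0.05187435]
0.05 [[388.3, 253.9], [359.5, 246.4]]
0.057 [[388.8, 251.2], [359.8, 243.7]]
```

View pics/f.png

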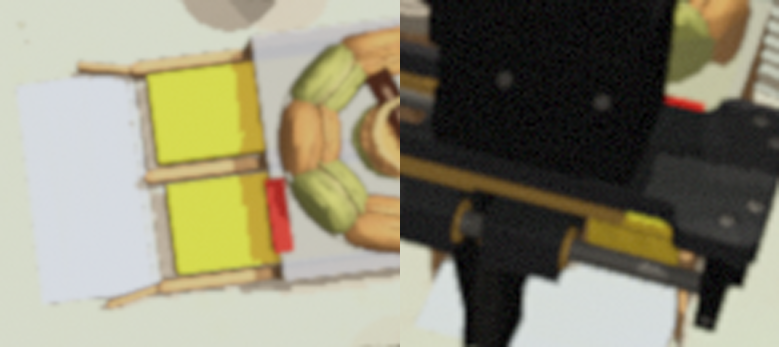

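The carton sits in the lane beside the stock with the same gap behind the lip, but the gripper blocks the side view. I'll move the arm back toward its start and check the tail height numerically.

play_rows(steps=[-1,0.8,0,-0.3,0,-1,0.9,-0.4,0,0,-1,0.9,-0.5,0,0,-1,0.9,-0.5,0,0,-1,0.9,-0.5,0,0,-1,0.9,-0.5,0,0,-1,0.9,-0.5,0,0,-1,0.9,-0.5,0,0,-1,0.9,-0.4,0,0,-1,0.9,-0.4,0,0])

```text
time: 24.8
position: [0.2402, 0.4932, 0.2249]
tool_rot: [0.672, 0.741, -0.0, 0.0]
ft_force: [1.0, 0.2, 0.1]
grip_width: 0.0005
grip_force: 0.0
```

```bash
python3 - <<'E'
from h import *
tail()
s=cam("side"); print(robot.get_obs()["position"])
im=s["image"]; h=cv2.cvtColor(im,cv2.COLOR_RGB2HSV)
D=lambda x,y,z:(.4555+x*np.sin(.095)+y*np.cos(.095),-.0435-x*np.cos(.095)+y*np.sin(.095),z)
for y in(.036,-.036):
  for z in(.011,.05,.057): print(y,z,proj(s,[D(.006,y,z)]).round(1).tolist())
  u=int(round(proj(s,[D(.006,y,.05)])[0,0])); print(u,[(v,int(h[v,u,0]),int(h[v,u,2])) for v in range(222,280) if 22<=h[v,u,0]<=38 and h[v,u,1]>100])
E
```

```text
[0.23951023 0.49501092 0.22490949]
0.036 0.011 [[337.7, 255.4]]
0.036 0.05 [[338.8, 241.0]]
0.036 0.057 [[339.0, 238.3]]
339 []
-0.036 0.011 [[371.7, 264.5]]
-0.036 0.05 [[373.8, 250.1]]
-0.036 0.057 [[374.2, 247.5]]
374 []
```

play_rows(steps=[-1,0.6,-0.3,0,0,-1,0.6,-0.3,0,0,-1,0.6,-0.3,0,0,-1,0.6,-0.3,0,0,-1,0.6,-0.3,0,0,-1,0.4,-0.3,0,0,-1,0,0,0.3,0,-1,0,0,0.4,0,-1,0,0,0,0,-1,0,0,0,0])

```text
time: 25.9
position: [0.1768, 0.5878, 0.2031]
tool_rot: [0.672, 0.741, -0.001, 0.0]
ft_force: [0.1, 0.4, -0.2]
grip_width: 0.0005
grip_force: 0.0
```

```bash
python3 - <<'E'
from h import *
tail()
s=cam("side"); print(robot.get_obs()["position"])
im=s["image"]; h=cv2.cvtColor(im,cv2.COLOR_RGB2HSV)
D=lambda x,y,z:(.4555+x*np.sin(.095)+y*np.cos(.095),-.0435-x*np.cos(.095)+y*np.sin(.095),z)
for y in(.036,-.036):
  u=int(round(proj(s,[D(.006,y,.05)])[0,0])); print(proj(s,[D(.006,y,z) for z in(.011,.05,.057)]).round(1).tolist(),u,[(v,int(h[v,u,2])) for v in range(222,280) if 22<=h[v,u,0]<=38 and h[v,u,1]>100])
E
```

```text
side (325, 205, 40, 56) [[343, 205], [325, 236], [325, 253], [350, 260], [352, 248], [362, 227], [364, 210]]
side (358, 216, 42, 53) [[374, 216], [360, 244], [358, 259], [386, 268], [399, 218], [390, 220]]
side (376, 157, 29, 48) [[396, 157], [389, 159], [399, 164], [390, 166], [391, 176], [378, 182], [376, 200], [382, 204], [388, 204], [398, 198], [397, 188], [390, 180], [395, 169], [404, 165]]
side (344, 165, 24, 31) [[366, 165], [363, 165], [361, 172], [352, 172], [344, 177], [350, 194], [355, 195], [353, 189], [366, 175], [367, 177]]
side (355, 156, 16, 8) [[355, 161], [359, 163], [369, 161], [370, 158], [362, 156]]
[0.17696793 0.58878763 0.20415747]
[[337.7, 255.4], [338.8, 241.0], [339.0, 238.3]] 339 [(222, 181), (223, 194), (224, 203), (225, 204), (226, 204), (227, 204), (228, 203), (229, 204), (230, 204), (231, 204), (232, 204), (233, 205), (234, 205), (235, 205), (236, 204), (237, 205), (238, 205), (239, 205), (240, 200), (241, 182), (242, 157), (243, 143), (244, 130), (245, 125), (246, 135), (247, 138), (248, 140), (249, 137), (250, 136), (251, 135), (252, 132), (253, 131), (254, 131), (255, 129), (256, 126), (257, 133)]
[[371.7, 264.5], [373.8, 250.1], [374.2, 247.5]] 374 [(222, 126), (223, 126), (224, 127), (225, 127), (226, 128), (227, 139), (228, 155), (229, 169), (230, 172), (231, 172), (232, 176), (233, 188), (234, 200), (235, 204), (236, 204), (237, 203), (238, 204), (239, 204), (240, 204), (241, 204), (242, 204), (243, 206), (244, 206), (245, 205), (246, 205), (247, 206), (248, 201), (249, 181), (250, 156), (251, 143), (252, 131), (253, 121), (254, 132), (255, 134), (256, 135), (257, 136), (258, 135), (259, 135), (260, 133), (261, 133), (262, 130), (263, 130), (264, 128), (265, 130)]
```

The tail's top edge is at row ≈249.5, against 250.1 expected when dropped and 247.5 when resting on the lip. The stock edge fits the same prediction, so the carton lies flat behind the lip.

```bash
python3 -c "from rig import robot;print(robot.hand_in())"
```

```text
the job is handed in; nothing more can be done
None
```

The job is handed in: the yellow carton was laid on its broad side, let go, then pushed into the empty lane, where my last camera measurements put it fully home and flat with its tail dropped behind the lip (about 26 s used; no verdict was returned).

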